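# Set the mended jugs in their cork rings

## Task

The four mended jugs - narrow neck, one handle - stand unsteadily on their narrow feet. One after another, set each jug gently and upright into the cork support ring of its size, the smallest jug in the smallest ring and so on up to the largest jug in the largest ring, without knocking any over. Leave the open bowl and the beaker standing where they are.

Things in the scene. Friction and masses are not known exactly. Their poses are not given: they have to be found in the camera images.
- jug_tiny: smallest mended jug, fired clay, ochre glaze above, 100 g: 100 mm high, belly 58 mm across; wall a cone (60 degrees from level) from the 24 mm foot to the belly. Neck a cylinder, 24 mm across, from 66 mm up to the mouth. One handle on its +x side, inside the belly's outline, none on its y sides; starts within 0.7 rad of straight away from the robot. Origin: centre of the underside, z up.
- jug_small: second smallest mended jug, fired clay, ochre glaze above, 170 g: 117 mm high, belly 72 mm across; wall a cone (60 degrees from level) from the 30 mm foot to the belly. Neck a cylinder, 28 mm across, from 80 mm up to the mouth. One handle on its +x side, inside the belly's outline, none on its y sides; starts within 0.7 rad of straight away from the robot. Origin: centre of the underside, z up.
- jug_middle: second largest mended jug, fired clay, ochre glaze above, 270 g: 134 mm high, belly 86 mm across; wall a cone (60 degrees from level) from the 36 mm foot to the belly. Neck a cylinder, 32 mm across, from 94 mm up to the mouth. One handle on its +x side, inside the belly's outline, none on its y sides; starts within 0.7 rad of straight away from the robot. Origin: centre of the underside, z up.
- jug_large: largest mended jug, fired clay, ochre glaze above, 400 g: 152 mm high, belly 102 mm across; wall a cone (60 degrees from level) from the 42 mm foot to the belly. Neck a cylinder, 36 mm across, from 109 mm up to the mouth. One handle on its +x side, inside the belly's outline, none on its y sides; starts within 0.7 rad of straight away from the robot. Origin: centre of the underside, z up.
- ring_tiny: smallest of the four cork support rings, loose and light, flat on the bench: 62 mm outside, 38 mm inside diameter, 22 mm high, open through. Origin: centre of its underside. The smallest jug, seated in it, is carried by its conical wall on the ring's inner edge, its foot about 9 mm above the bench.
- ring_small: second smallest of the four cork support rings, loose and light, flat on the bench: 76 mm outside, 48 mm inside diameter, 25 mm high, open through. Origin: centre of its underside. The second smallest jug, seated in it, is carried by its conical wall on the ring's inner edge, its foot about 9 mm above the bench.
- ring_middle: second largest of the four cork support rings, loose and light, flat on the bench: 92 mm outside, 60 mm inside diameter, 31 mm high, open through. Origin: centre of its underside. The second largest jug, seated in it, is carried by its conical wall on the ring's inner edge, its foot about 9 mm above the bench.
- ring_large: largest of the four cork support rings, loose and light, flat on the bench: 108 mm outside, 72 mm inside diameter, 36 mm high, open through. Origin: centre of its underside. The largest jug, seated in it, is carried by its conical wall on the ring's inner edge, its foot about 9 mm above the bench.
- bowl: open clay bowl, no handle, 108 mm across the rim, 42 mm high, standing on its own broad foot; stays where it is. Origin: centre of its underside.
- beaker: wide-mouthed clay beaker, no handle, 74 mm across, 84 mm high, with a dark sooty band, standing on its own broad foot; stays where it is. Origin: centre of its underside.
Things that resemble listed ones, but are neither listed nor needed, are in the scene too. What is shaped like the jug_tiny but purple or red is not meant.

How it is judged:
At the end, for the whole second after the job is handed in: Each jug rests, released, in the ring of its own size: foot within 10 mm of the ring's centre and 6 mm of its seated height, leaning under 0.15 rad (8.6 degrees); rings flat on the bench (within 0.1 rad and 5 mm); bowl and beaker upright within 25 mm of their start (horizontal distance between jug_tiny and ring_tiny below 0.01 m and z of jug_tiny in the frame of ring_tiny between 0.0034 and 0.0154 m and angle between each of jug_tiny, jug_small, jug_middle, jug_large's own z axis and vertical below 0.15 rad and angle between each of ring_tiny, ring_small, ring_middle, ring_large, bowl, beaker's own z axis and vertical below 0.1 rad and height (world z) of each of ring_tiny, ring_small, ring_middle, ring_large below 0.005 m and linear speed of each of jug_tiny, jug_small, jug_middle, jug_large below 0.02 m/s and angular speed of each of jug_tiny, jug_small, jug_middle, jug_large below 0.2 rad/s and horizontal distance between jug_small and ring_small below 0.01 m and z of jug_small in the frame of ring_small between 0.0028 and 0.0148 m and horizontal distance between jug_middle and ring_middle below 0.01 m and z of jug_middle in the frame of ring_middle between 0.0034 and 0.0154 m and horizontal distance between jug_large and ring_large below 0.01 m and z of jug_large in the frame of ring_large between 0.003 and 0.015 m and distance of each of bowl, beaker from where it was at the start of the episode below 0.025 m); the robot touches nothing.
It fails at once if a jug is knocked over (leans more than 0.8 rad) (angle between any of jug_tiny, jug_small, jug_middle, jug_large's own z axis and vertical above 0.8 rad).
It fails at once if a jug is rammed down on its ring (more than 100 N) (contact force between jug_tiny and ring_tiny above 100 N or contact force between jug_small and ring_small above 100 N or contact force between jug_middle and ring_middle above 100 N or contact force between jug_large and ring_large above 100 N).
It fails at once if a jug is dropped or flung (faster than 0.45 m/s with the fingers off it) ((contact force between jug_tiny and the fingers below 0.05 N and linear speed of jug_tiny above 0.45 m/s) or (contact force between jug_small and the fingers below 0.05 N and linear speed of jug_small above 0.45 m/s) or (contact force between jug_middle and the fingers below 0.05 N and linear speed of jug_middle above 0.45 m/s) or (contact force between jug_large and the fingers below 0.05 N and linear speed of jug_large above 0.45 m/s)).
It fails at once if the bowl or the beaker is moved by more than 25 mm (distance of any of bowl, beaker from where it was at the start of the episode above 0.025 m).
It also fails if it takes over 96 s, if anything falls off the work surface, if the arm or the gripper's body presses on something with over 40 N, if the wrist force passes 120 N, or if a joint passes its speed limit or range.

## Robot

A 6-joint arm with a two-finger parallel gripper is mounted at the origin on the work surface. World frame = base frame: x ahead of the robot, y to its left, z up, the work surface at z = 0. Lengths are in m, angles in rad, forces in N, time in s.
With the tool pointing down it reaches from about 0.25 to 0.775 m from the base axis. Payload 8.9 kg.
Tool frame: the origin (TCP) lies at the very end of the fingers, on their centre line; the grasp point (between the pads) lies 19 mm behind it; z points along the fingers, y is the line along which they close (so a half turn about z gives the same grasp; the last joint's range is limited). The gripper opens to 85 mm and grips with 20 to 120 N. Pads are 22 mm wide; open, the fingers measure 114 mm over their backs; the gripper's body (76 mm by 85 mm) begins 54 mm behind the grasp point. The pads swing forward as they close: fully open they stand 13 mm farther back than shut.
Start: joints at [-1.384, 0.291, -0.153, 1.127, 0, 1.431], TCP at [0.168, -0.497, 0.231] pointing down, gripper open.
Joint ranges: [-2.52, 2.52], [-0.91, 1.74], [-1.3, 1.37], [-1.96, 2.02], [-1.52, 1.47], [-3.14, 3.14]. Speed limits (rad/s): [2.22, 2.22, 2.79, 3.14, 3.14, 3.14].

## Interface

Orientations are given as a rotation vector (axis times angle).
In Python, from cell import manip, viewer, job gives the robot as it stands.
- The arm moves only by the tool arm_command, never from a script. Its argument "rows" is a list of rows, each a list of 3 entries, a list of its own where there are three numbers: the closure, from 0 (fully open) to 1 (shut), then the shift along the tool's x, y, z in units of 40 mm (1.0 is 40 mm), then the turn about the tool's z in units of 5 degrees (1.0 is 5 degrees). In form: [[jaw, [x, y, z], turn], ...]. A call has exactly 8 rows; each row shifts and turns the commanded pose from where the row before left it, along the tool's axes as they then stand; what a row does not reach is not made up. A row lasts 1/8 s, in which the tool goes at most 62.5 mm and 10.7 degrees, less where a joint would pass 70% of its speed; a pose out of reach is approached as far as the arm can. A call is refused whole if a number of a shift passes 1 or a number of a turn 1, either way. A call with a gripper value outside its range is refused whole. The fingers move at their own pace and stop on an object; "squeeze" is the grip in N (left out, the last holds). Time passes only in rows, so rows that do not move let the fingers close, or fill a call up. It gives the time, the measured TCP pose, the force, the opening and the grip force at its end, in the units of the state.
- manip.state(): the state, without advancing time (a new reading comes with each control period).
- viewer.camera(name): name is "scene" or "top" or "wrist"; returns the picture (480x640x3 uint8, red, green, blue); there is no depth.
- viewer.get_calibration(name): a dict with "fx", "fy", "cx", "cy" (pixels), "D" ([k1, k2, p1, p2, k3] as OpenCV has them; the pictures are not rectified), "R" (3x3) and "t" (3): a world point X has camera coordinates R X + t. Camera axes: x right, y down, z forward; pixel columns grow to the right and rows downward; lengths in m; the calibration is good to about 2 mm. A picture is of the moment at which its call begins: read the wrist's pose just before it. get_calibration takes no time and is no camera call; for the wrist camera it gives the pose at the moment of the call.
- job.finish_job(): hands the job in; it is judged then, once.
The state is a dict: "clock": time; "joint_pos": joint angles; "dq": joint speeds; "joint_torque": joint torques, N m; "eef_pos": TCP position; "tcp_rot": TCP orientation; "force": force on the tool from outside, world axes, zero at the start; "moment": the same for the moment, N m; "grip_width": finger opening in m; "gripper_force": force on a finger pad.
Only numpy, scipy, OpenCV 4.12 (cv2) and the standard library are available. Lean on these libraries where they do the work, as an engineer would, in place of code of your own. Each camera call takes 0.05 s, during which the arm holds its last target. There are 200 camera calls.

## Working session

There is one attempt and no reset: what is moved stays moved. The work goes in short steps, Python scripts to look and compute and a tool call to move; the robot and the scene stay as the last step left them, time stands still between calls to the robot, and variables do not carry over. Pictures are saved under pics/ and viewed, at most 14 in all, crops included, and the job is handed in when it is done.

Besides the shell and the picture viewer there is one more tool, called after "Request:" in YAML: its name, and indented under it one key for each argument. arm_command: Moves the arm, as the interface text tells. Its arguments: {"type":"object","properties":{"rows":{"type":"array"},"squeeze":{"type":"number"}},"required":["rows"]}

```bash
ls; mkdir -p pics; python3 - <<'E'
from cell import manip, viewer, job
import cv2
print(manip.state())
for n in ("top","scene"):
    im=viewer.camera(n); cv2.imwrite(f"pics/{n}0.png",im[:,:,::-1]); c=viewer.get_calibration(n); print(n,c)
E
```

```text
pics
{'clock': 0.0, 'joint_pos': array([-1.38433334e+00,  2.91255446e-01, -1.54130667e-01,  1.12672511e+00,
        1.46960860e-05,  1.43148540e+00]), 'dq': array([-7.33200412e-05,  9.60258321e-04, -1.25649248e-03, -9.33411955e-04,
        2.29581191e-04, -3.00759779e-04]), 'joint_torque': array([-1.40076805e-03, -5.37141931e+01,  3.31375372e+01,  1.58068846e-02,
       -2.68877620e-04, -3.73442035e-06]), 'eef_pos': array([ 0.16794057, -0.49693914,  0.2307436 ]), 'tcp_rot': array([-3.09871063e+00, -5.09251361e-01,  2.56014911e-05]), 'force': array([0.16740706, 0.65074383, 0.65702846]), 'moment': array([-0.02416196, -0.02717695,  0.01765984]), 'gripper_force': 0.0, 'grip_width': 0.08566954950345326}
top {'fx': 466.5732476108813, 'fy': 466.5732476108813, 'cx': 314.77302891308983, 'cy': 248.05982669316174, 'D': array([-0.02305983,  0.        ,  0.        ,  0.        ,  0.        ]), 'R': array([[-0.0196559 , -0.99973754,  0.01176861],
       [-0.99332372,  0.0181888 , -0.11391733],
       [ 0.11367337, -0.01392919, -0.99342053]]), 't': array([0.01090068, 0.49797728, 0.91873766])}
scene {'fx': 500.08082973305073, 'fy': 500.08082973305073, 'cx': 315.0854415329544, 'cy': 240.2804447695068, 'D': array([0.04415288, 0.        , 0.        , 0.        , 0.        ]), 'R': array([[-0.07524888,  0.9971099 ,  0.01046171],
       [ 0.81410086,  0.06748942, -0.57678849],
       [-0.57582757, -0.03488581, -0.81682654]]), 't': array([ 0.05219451, -0.38737803,  1.19214868])}
```

View pics/top0.png

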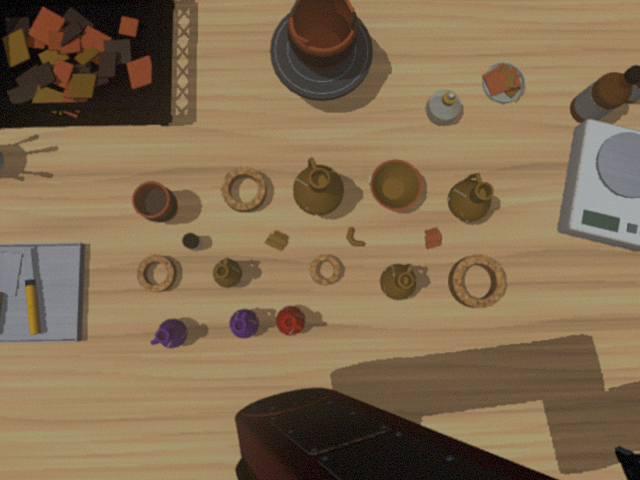

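View pics/scene0.png

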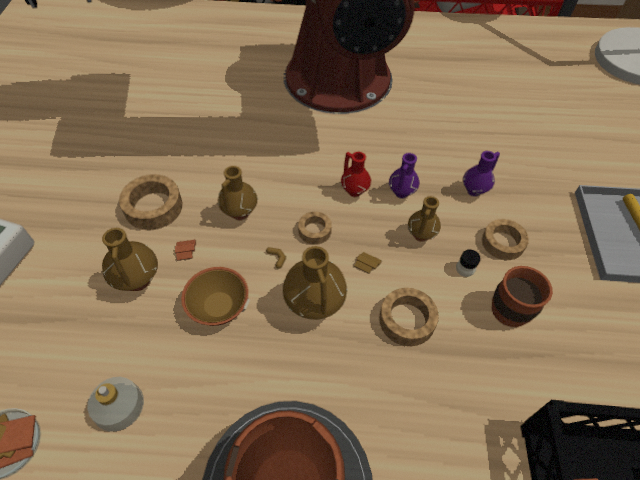

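Candidates in the top picture:
- **Jugs (ochre, with handle):** tiny (228,272), small (399,281), middle (470,198), large (318,188).
- **Look-alikes of the tiny jug:** purple (172,333) and (244,323), red (290,320). The beaker (155,200) and bowl (397,185) have no handle.
- **Rings:** tiny (326,269), small (156,273), middle (244,189), large (478,280).

I choose the four ochre ones and check them in a close crop.

```bash
cat > h.py <<'E'
import cv2, numpy as np
from cell import viewer
def ray(c,uv):
    K=np.array([[c['fx'],0,c['cx']],[0,c['fy'],c['cy']],[0,0,1]])
    p=cv2.undistortPoints(np.array(uv,float).reshape(-1,1,2),K,np.array(c['D'])).reshape(-1,2)
    d=np.c_[p,np.ones(len(p))]@c['R']; o=-c['R'].T@c['t']; return o,d
def onz(c,uv,z):
    o,d=ray(c,uv); return (o+d*((z-o[2])/d[:,2])[:,None])[:,:2]
E
python3 - <<'E'
import cv2,numpy as np
im=cv2.imread('pics/top0.png')
P=dict(tj=(228,272),sj=(399,281),mj=(470,198),lj=(318,188),tr=(326,269),sr=(156,273),mr=(244,189),lr=(478,280))
t=[]
for n,(u,v) in P.items():
    c=cv2.resize(im[v-33:v+33,u-33:u+33],(198,198),interpolation=cv2.INTER_NEAREST)
    t.append(c); hsv=cv2.cvtColor(im,cv2.COLOR_BGR2HSV)
cv2.imwrite('pics/comp.png',np.vstack([np.hstack(t[:4]),np.hstack(t[4:])]))
for q in [(244,172),(326,256),(457,280),(228,278),(318,205),(280,130),(560,150+40),(490,215),(335,205)]: print(q,hsv[q[1],q[0]])
E
```

```text
(244, 172) [ 16 128 140]
(326, 256) [ 15 130 135]
(457, 280) [ 17 131 123]
(228, 278) [ 16 133  92]
(318, 205) [ 19 154  93]
(280, 130) [ 18  97 165]
(560, 190) [ 18  96 162]
(490, 215) [ 16 106 106]
(335, 205) [ 19 162  77]
```

View pics/comp.png

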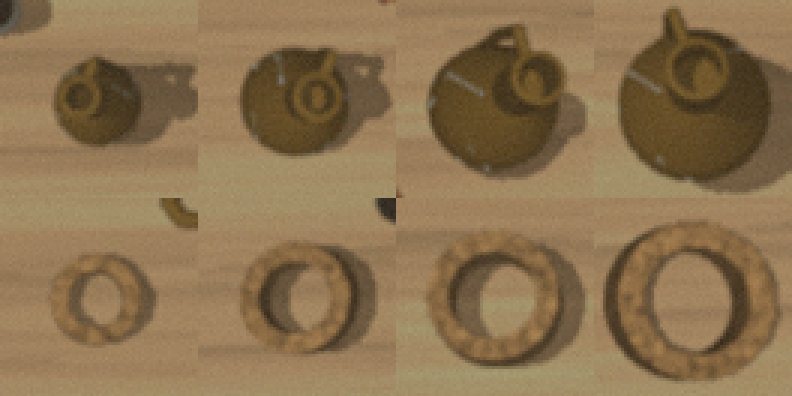

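The tiles confirm four ochre jugs with one handle each and four plain cork rings. Mouths read from the tiles: tiny (221.3,271), small (406.3,280.3), middle (484.3,191), large (320.3,177.7). Next I measure positions.

```bash
python3 - <<'E'
import cv2,numpy as np
from h import *
from cell import manip
from scipy.spatial.transform import Rotation as R
ct=viewer.get_calibration('top'); cs=viewer.get_calibration('scene')
for n,(c) in (('top',ct),('scene',cs)): print(n,'cam at',(-c['R'].T@c['t']).round(3))
J=dict(tiny=((221.3,271),(227.7,273),.100,.029,(227,259.7)),small=((406.3,280.3),(399,282),.117,.036,(410.7,266.7)),middle=((484.3,191),(469.,200.3),.134,.043,(478.3,175)),large=((320.3,177.7),(318.5,190),.152,.052,(311.7,161)))
for n,(m,b,h,hb,e) in J.items():
    a=onz(ct,[m],h)[0]; q=onz(ct,[e],h*.93)[0]-a
    print(n,'mouth',a.round(4),'belly',onz(ct,[b],hb)[0].round(4),'handle deg',np.degrees(np.arctan2(q[1],q[0])).round(1))
RG=dict(tiny=((326,269),(315,228),.022,16),small=((156,273),(505,239),.025,20),middle=((244,189),(409,316),.031,24),large=((478,280),(151,202),.036,30))
for n,(t,s,h,_) in RG.items():
    for c,f,p in ((ct,'top',t),(cs,'scene',s)):
        im=cv2.medianBlur(cv2.imread(f'pics/{f}0.png'),3); hs=cv2.cvtColor(im,cv2.COLOR_BGR2HSV)
        m=((hs[:,:,1]>116)&(hs[:,:,0]<24)).astype(np.uint8); r=42
        w=np.zeros_like(m); cv2.circle(w,p,r,1,-1); m&=w
        m=cv2.morphologyEx(m,cv2.MORPH_CLOSE,np.ones((3,3)))
        cc,_=cv2.findContours(m,cv2.RETR_EXTERNAL,cv2.CHAIN_APPROX_NONE)
        k=max(cc,key=cv2.contourArea); el=cv2.fitEllipse(cv2.convexHull(k))
        print(n,f,np.round(el[0],1),np.round(el[1],1),onz(c,[el[0]],h/2)[0].round(4),onz(c,[el[0]],h)[0].round(4))
s=manip.state(); print(R.from_rotvec(s['tcp_rot']).as_matrix().round(3))
print(viewer.get_calibration('wrist'))
E
```

```text
top cam at [0.39  0.015 0.969]
scene cam at [1.006 0.016 0.75 ]
tiny mouth [0.4501 0.1774] belly [0.4507 0.1778] handle deg -23.4
small mouth [ 0.4255 -0.1637] belly [ 0.4257 -0.1658] handle deg -23.4
middle mouth [ 0.5861 -0.3114] belly [ 0.5885 -0.3142] handle deg 9.9
large mouth [ 0.6109 -0.0092] belly [ 0.6126 -0.008 ] handle deg 23.2
tiny top [324.5 269.5] [30.1 31.1] [ 0.4554 -0.0179] [ 0.4547 -0.0175]
tiny scene [313.8 242.5] [51.1 60.2] [ 0.4901 -0.0179] [ 0.4978 -0.0174]
small top [156.2 273. ] [37.1 39.7] [0.4544 0.3271] [0.4536 0.323 ]
small scene [504.6 239.3] [39.7 45.5] [0.4556 0.3249] [0.4649 0.3196]
middle top [243.6 188.9] [43.9 46.1] [0.6265 0.1472] [0.6226 0.1451]
middle scene [407.9 316.6] [57.5 59.3] [0.6268 0.1458] [0.6348 0.1431]
large top [476.9 281.1] [52.7 58.1] [ 0.4251 -0.3298] [ 0.4244 -0.3233]
large scene [150.6 201.8] [54.3 62.4] [ 0.4272 -0.3298] [ 0.4414 -0.3213]
[[ 0.947  0.32  -0.   ]
 [ 0.32  -0.947  0.001]
 [ 0.    -0.001 -1.   ]]
{'fx': 375.2498900434351, 'fy': 375.2498900434351, 'cx': 317.60210992858674, 'cy': 235.25193975379386, 'D': array([0.02368573, 0.        , 0.        , 0.        , 0.        ]), 'R': array([[ 3.20496847e-01, -9.47249227e-01, -8.19966821e-04],
       [-9.07341559e-01, -3.07242677e-01,  2.86937682e-01],
       [-2.72053426e-01, -9.12186324e-02, -9.57948900e-01]]), 't': array([-0.52432157, -0.03862535,  0.37914568])}
```

```bash
cat > go.py <<'E'
import sys,numpy as np
from cell import manip
from scipy.spatial.transform import Rotation as R
x,y,z,yaw=map(float,sys.argv[1:5]); s=manip.state(); M=R.from_rotvec(s['tcp_rot']).as_matrix()
d=M.T@(np.array([x,y,z])-s['eef_pos'])/.04; cy=np.degrees(np.arctan2(M[1,0],M[0,0]))
print('t',s['clock'].round(2),'pos',s['eef_pos'].round(4),'yaw',cy.round(1),'tilt',np.degrees(np.arccos(-M[2,2])).round(2),'w',round(s['grip_width'],4),'gf',round(s['gripper_force'],1),'F',s['force'].round(1))
t=-(yaw-cy)/5; c,sn=np.cos(np.radians(yaw)),np.sin(np.radians(yaw))
e=(np.array([x,y,z])-s['eef_pos'])/.04
print('shift units now-axes',d.round(2),'| final-yaw axes',np.round([c*e[0]+sn*e[1],sn*e[0]-c*e[1],-e[2]],2),'turn',t.round(2))
E
python3 go.py .45 .1776 .23 -23
```

```text
Traceback (most recent call last):
  File "go.py", line 6, in <module>
    print('t',s['clock'].round(2),'pos',s['eef_pos'].round(4),'yaw',cy.round(1),'tilt',np.degrees(np.arccos(-M[2,2])).round(2),'w',round(s['grip_width'],4),'gf',round(s['gripper_force'],1),'F',s['force'].round(1))
              ^^^^^^^^^^^^^^^^
AttributeError: 'float' object has no attribute 'round'
```

Request:
arm_command:
  rows:
    - [0,[0.86,-0.98,0],0]
    - [0,[0.86,-0.98,0],0]
    - [0,[0.86,-0.98,0],0]
    - [0,[0.86,-0.98,0],0]
    - [0,[0.86,-0.98,0],0]
    - [0,[0.86,-0.98,0],0]
    - [0,[0.86,-0.98,0],0]
    - [0,[0.86,-0.98,0],0]
  squeeze: 40

```text
clock: 1.1
eef_pos: [0.3287, -0.1106, 0.2313]
tcp_rot: [3.1, 0.509, 0.001]
force: [1.3, -0.9, -0.2]
grip_width: 0.0853
gripper_force: 0.0
```

```bash
python3 go.py .45 .1776 .17 -23
```

```text
Traceback (most recent call last):
  File "go.py", line 6, in <module>
    print('t',s['clock'].round(2),'pos',s['eef_pos'].round(4),'yaw',cy.round(1),'tilt',np.degrees(np.arccos(-M[2,2])).round(2),'w',round(s['grip_width'],4),'gf',round(s['gripper_force'],1),'F',s['force'].round(1))
              ^^^^^^^^^^^^^^^^
AttributeError: 'float' object has no attribute 'round'
```

Request:
arm_command:
  rows:
    - [0,[0.86,-0.975,0.2],0]
    - [0,[0.86,-0.975,0.2],0]
    - [0,[0.86,-0.975,0.2],0]
    - [0,[0.86,-0.975,0.2],0]
    - [0,[0.86,-0.975,0.2],0]
    - [0,[0.86,-0.975,0],0]
    - [0,[0,0,0],1]
    - [0,[0,0,0],1]

```text
clock: 2.1
eef_pos: [0.4517, 0.1596, 0.1907]
tcp_rot: [-3.114, -0.275, 0.004]
force: [-1.0, -0.8, -0.9]
grip_width: 0.0852
gripper_force: 0.0
```

Request:
arm_command:
  rows:
    - [0,[0,0,0],1]
    - [0,[0,0,0],1]
    - [0,[0,0,0],1]
    - [0,[0,0,0],1]
    - [0,[0,0,0],1]
    - [0,[0,0,0],1]
    - [0,[0,0,0],0]
    - [0,[0,0,0],0]

```text
clock: 3.1
eef_pos: [0.4476, 0.0312, 0.1913]
tcp_rot: [-3.005, 0.277, 0.033]
force: [0.5, 0.0, 0.5]
grip_width: 0.0856
gripper_force: 0.0
```

```bash
sed -i "s/s\['clock'\].round(2)/round(float(s['clock']),2)/" go.py; python3 go.py .45 .1776 .068 -23; python3 - <<'E'
from h import *
from cell import manip
im=viewer.camera('wrist'); c=viewer.get_calibration('wrist'); cv2.imwrite('pics/w1.png',im[:,:,::-1])
K=np.array([[c['fx'],0,c['cx']],[0,c['fy'],c['cy']],[0,0,1]])
print(cv2.projectPoints(np.array([[.45,.1776,.1],[.45,.1776,.03]]),cv2.Rodrigues(c['R'])[0],c['t'],K,c['D'])[0])
E
```

```text
t 3.1 pos [0.4476 0.0312 0.1913] yaw -10.4 tilt 7.21 w 0.0856 gf 0.0 F [0.5 0.  0.5]
shift units now-axes [-0.5  -3.21  3.52] | final-yaw axes [-1.37 -3.39  3.08] turn 2.52
[[[131.05705501 258.95045488]]

 [[177.72979334 229.25493231]]]
```

View pics/w1.png

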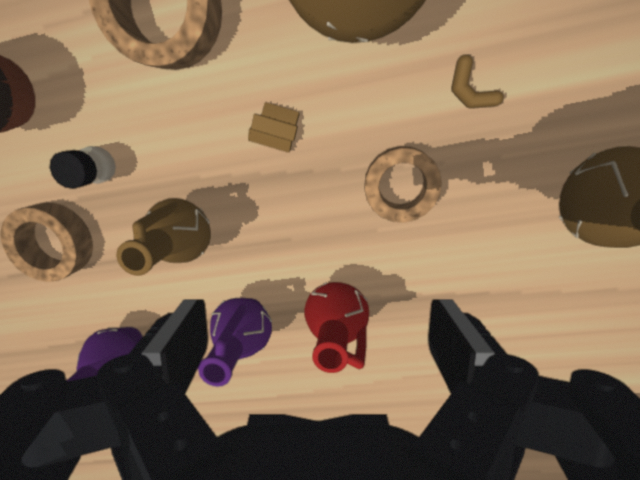

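The wrist picture shows the tiny jug's mouth at (135,257), against a predicted (131,259), so the localisation is good. The last joint ran into its limit, though, so I'll turn the other way to the equivalent grasp at yaw 157.

Request:
arm_command:
  rows:
    - [0,[0,0,0],-1]
    - [0,[0,0,0],-1]
    - [0,[0,0,0],-1]
    - [0,[0,0,0],-1]
    - [0,[0,0,0],-1]
    - [0,[0,0,0],-1]
    - [0,[0,0,0],-1]
    - [0,[0,0,0],-1]

```text
clock: 4.15
eef_pos: [0.4476, 0.0318, 0.1914]
tcp_rot: [-2.917, -0.773, -0.033]
force: [-0.3, 0.6, -0.3]
grip_width: 0.0852
gripper_force: 0.0
```

```bash
python3 go.py .45 .1776 .068 157
```

```text
t 4.15 pos [0.4476 0.0318 0.1914] yaw 29.5 tilt 7.2 w 0.0852 gf 0.0 F [-0.3  0.6 -0.3]
shift units now-axes [ 1.68 -2.76  3.52] | final-yaw axes [1.37 3.38 3.09] turn -25.49
```

```bash
python3 - <<'E'
from cell import manip
from scipy.spatial.transform import Rotation as R
s=manip.state(); M=R.from_rotvec(s['tcp_rot']).as_matrix(); print(M.round(4)); print(s['joint_pos'].round(4))
E
```

```text
[[ 0.8689  0.4949 -0.0105]
 [ 0.4922 -0.8615  0.125 ]
 [ 0.0528 -0.1137 -0.9921]]
[-0.1816  0.19   -0.4045  1.0095  0.1213  2.4396]
```

```bash
python3 go.py 0 -.72 .25 29.5
```

```text
t 4.15 pos [0.4476 0.0318 0.1914] yaw 29.5 tilt 7.2 w 0.0852 gf 0.0 F [-0.3  0.6 -0.3]
shift units now-axes [-18.9   10.49  -3.68] | final-yaw axes [-19.    10.85  -1.46] turn 0.01
```

Request:
arm_command:
  rows:
    - [0,[-0.99,0.55,-0.2],0]
    - [0,[-0.99,0.55,-0.2],0]
    - [0,[-0.99,0.55,-0.2],0]
    - [0,[-0.99,0.55,-0.2],0]
    - [0,[-0.99,0.55,-0.2],0]
    - [0,[-0.99,0.55,-0.2],0]
    - [0,[-0.99,0.55,-0.2],0]
    - [0,[-0.99,0.55,-0.2],0]

```text
clock: 5.15
eef_pos: [0.2583, -0.2846, 0.2185]
tcp_rot: [-2.918, -0.769, -0.033]
force: [0.8, -0.2, 0.3]
grip_width: 0.0853
gripper_force: 0.0
```

Request:
arm_command:
  rows:
    - [0,[-0.99,0.55,-0.2],0]
    - [0,[-0.99,0.55,-0.2],0]
    - [0,[-0.99,0.55,-0.2],0]
    - [0,[-0.99,0.55,-0.2],0]
    - [0,[-0.99,0.55,-0.2],0]
    - [0,[-0.99,0.55,-0.2],0]
    - [0,[-0.99,0.55,-0.2],0]
    - [0,[-0.99,0.55,-0.2],0]

```text
clock: 6.15
eef_pos: [0.0699, -0.5995, 0.245]
tcp_rot: [-2.918, -0.769, -0.033]
force: [0.4, 0.7, 0.1]
grip_width: 0.0853
gripper_force: 0.0
```

```bash
cat >> go.py <<'E'
print('toolz',M[:,2].round(4),'q',s['joint_pos'].round(2))
E
python3 go.py 0 -.8 .25 29.5
```

```text
t 6.15 pos [ 0.0699 -0.5995  0.245 ] yaw 29.4 tilt 7.2 w 0.0853 gf 0.0 F [0.4 0.7 0.1]
shift units now-axes [-3.97  3.45 -0.73] | final-yaw axes [-3.99  3.5  -0.12] turn -0.03
toolz [-0.0104  0.1249 -0.9921] q [-1.57  0.55  0.28  1.42 -0.01  1.06]
```

Request:
arm_command:
  rows:
    - [0,[-0.99,0.86,-0.18],0]
    - [0,[-0.99,0.86,-0.18],0]
    - [0,[-0.99,0.86,-0.18],0]
    - [0,[-0.99,0.86,-0.18],0]
    - [0,[-0.25,0.43,-0.06],0]
    - [0,[-0.25,0.43,-0.06],0]
    - [0,[0,0,0],0]
    - [0,[0,0,0],0]

```text
clock: 7.15
eef_pos: [0.0131, -0.777, 0.2411]
tcp_rot: [-2.953, -0.777, -0.018]
force: [0.4, -0.4, 0.3]
grip_width: 0.0855
gripper_force: 0.0
```

```bash
python3 go.py 0 -.8 .25 29.5
```

```text
t 7.15 pos [ 0.0131 -0.777   0.2411] yaw 29.4 tilt 5.12 w 0.0855 gf 0.0 F [ 0.4 -0.4  0.3]
shift units now-axes [-0.56  0.32 -0.27] | final-yaw axes [-0.57  0.34 -0.22] turn -0.02
toolz [-0.0109  0.0885 -0.996 ] q [-1.64  1.11  1.37  1.92 -0.02  0.99]
```

Request:
arm_command:
  rows:
    - [0,[-0.49,0.86,-0.09],0]
    - [0,[-0.49,0.86,-0.09],0]
    - [0,[-0.49,0.86,-0.09],0]
    - [0,[0,0,0],0]
    - [0,[0,0,0],0]
    - [0,[0,0,0],-1]
    - [0,[0,0,0],-1]
    - [0,[0,0,0],-1]

```text
clock: 8.15
eef_pos: [0.0107, -0.8253, 0.2116]
tcp_rot: [-2.896, -1.188, 0.012]
force: [-0.1, 0.3, -0.2]
grip_width: 0.0857
gripper_force: 0.0
```

```bash
python3 go.py 0 -.8 .25 29.5
```

```text
t 8.15 pos [ 0.0107 -0.8253  0.2116] yaw 44.6 tilt 0.79 w 0.0857 gf 0.0 F [-0.1  0.3 -0.2]
shift units now-axes [ 0.25 -0.65 -0.95] | final-yaw axes [ 0.08 -0.68 -0.96] turn 3.02
toolz [-0.0114  0.0079 -0.9999] q [-1.64  1.14  1.37  1.8  -0.01  0.72]
```

Request:
arm_command:
  rows:
    - [0,[0.89,-0.35,0],-1]
    - [0,[0.92,-0.28,0],-1]
    - [0,[0.94,-0.19,0],-1]
    - [0,[0.95,-0.11,0],-1]
    - [0,[0.96,-0.03,0],-1]
    - [0,[0.96,0.06,0],-1]
    - [0,[0.95,0.14,0],-1]
    - [0,[0.93,0.22,0],-1]

```text
clock: 9.15
eef_pos: [0.1385, -0.5836, 0.2157]
tcp_rot: [-2.379, -2.033, 0.006]
force: [0.8, 0.5, 0.8]
grip_width: 0.0853
gripper_force: 0.0
```

Request:
arm_command:
  rows:
    - [0,[0.91,0.3,0],-1]
    - [0,[0.88,0.38,0],-1]
    - [0,[0.85,0.46,0],-1]
    - [0,[0.8,0.53,0],-1]
    - [0,[0.75,0.59,0],-1]
    - [0,[0.7,0.66,0],-1]
    - [0,[0.64,0.72,0],-1]
    - [0,[0.57,0.77,0],-1]

```text
clock: 10.15
eef_pos: [0.2804, -0.3112, 0.2163]
tcp_rot: [-1.541, -2.724, -0.002]
force: [0.8, -0.4, 0.1]
grip_width: 0.0859
gripper_force: 0.0
```

```bash
python3 go.py .45 .1776 .17 157
```

```text
t 10.15 pos [ 0.2804 -0.3112  0.2163] yaw 121.0 tilt 0.72 w 0.0859 gf 0.0 F [ 0.8 -0.4  0.1]
shift units now-axes [8.28 9.94 1.2 ] | final-yaw axes [ 0.87 12.91  1.16] turn -7.2
toolz [-0.0102  0.0073 -0.9999] q [-1.01  0.11 -0.43  1.05 -0.    0.02]
```

Request:
arm_command:
  rows:
    - [0,[0.59,0.71,0],-1]
    - [0,[0.53,0.76,0],-1]
    - [0,[0.46,0.8,0],-1]
    - [0,[0.39,0.84,0],-1]
    - [0,[0.32,0.87,0],-1]
    - [0,[0.24,0.89,0],-1]
    - [0,[0.16,0.91,0],-1]
    - [0,[0.07,0.92,0],-0.2]

```text
clock: 11.15
eef_pos: [0.378, -0.0319, 0.2178]
tcp_rot: [-0.626, -3.068, -0.01]
force: [0.8, -0.1, 1.2]
grip_width: 0.0857
gripper_force: 0.0
```

Request:
arm_command:
  rows:
    - [0,[0.07,0.92,0.2],0]
    - [0,[0.07,0.92,0.2],0]
    - [0,[0.07,0.92,0.2],0]
    - [0,[0.07,0.92,0.2],0]
    - [0,[0.07,0.92,0.2],0]
    - [0,[0.07,0.92,0.2],0]
    - [0,[0,0,0],0]
    - [0,[0,0,0],0]

```text
clock: 12.15
eef_pos: [0.4481, 0.1769, 0.1704]
tcp_rot: [-0.627, -3.066, -0.01]
force: [0.0, -0.9, -0.3]
grip_width: 0.0851
gripper_force: 0.0
```

```bash
python3 go.py .45 .1776 .068 157
```

```text
t 12.15 pos [0.4481 0.1769 0.1704] yaw 156.9 tilt 0.79 w 0.0851 gf 0.0 F [ 0.  -0.9 -0.3]
shift units now-axes [-0.07  0.03  2.56] | final-yaw axes [-0.04  0.04  2.56] turn -0.02
toolz [-0.0106  0.0089 -0.9999] q [ 0.22  0.26 -0.36  0.96  0.01  0.62]
```

Request:
arm_command:
  rows:
    - [0,[-0.05,0.03,0.6],0]
    - [0,[0,0,0.6],0]
    - [0,[0,0,0.6],0]
    - [0,[0,0,0.5],0]
    - [0,[0,0,0.26],0]
    - [0,[0,0,0],0]
    - [0.4,[0,0,0],0]
    - [0.6,[0,0,0],0]
  squeeze: 30

```text
clock: 13.15
eef_pos: [0.4499, 0.1784, 0.068]
tcp_rot: [-0.628, -3.066, -0.011]
force: [0.4, -0.3, 0.8]
grip_width: 0.0513
gripper_force: 0.0
```

Request:
arm_command:
  rows:
    - [0.8,[0,0,0],0]
    - [0.9,[0,0,0],0]
    - [1,[0,0,0],0]
    - [1,[0,0,0],0]
    - [1,[0,0,0],0]
    - [1,[0,0,0],0]
    - [1,[0,0,-0.1],0]
    - [1,[0,0,-0.2],0]
  squeeze: 30

```text
clock: 14.15
eef_pos: [0.449, 0.1781, 0.0793]
tcp_rot: [-0.627, -3.064, -0.01]
force: [-0.1, -0.5, -1.9]
grip_width: 0.0231
gripper_force: 30.5
```

```bash
python3 go.py .4554 -.0179 .085 157; python3 - <<'E'
from h import *
cv2.imwrite('pics/s1.png',viewer.camera('scene')[100:400,250:560,::-1])
E
```

```text
t 14.15 pos [0.449  0.1781 0.0793] yaw 156.9 tilt 0.88 w 0.0231 gf 30.5 F [-0.1 -0.5 -1.9]
shift units now-axes [-2.07 -4.44 -0.19] | final-yaw axes [-2.06 -4.45 -0.14] turn -0.03
toolz [-0.0125  0.0088 -0.9999] q [ 0.22  0.37 -0.49  0.73  0.01  0.62]
```

View pics/s1.png

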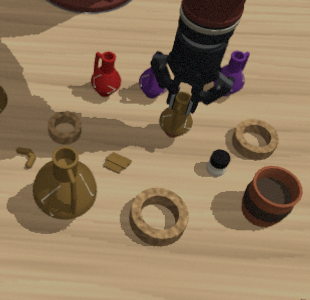

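The tiny jug stands upright between the fingers (crop pixel 176,115) and is gripped. Now I carry it to its ring.

Request:
arm_command:
  rows:
    - [1,[0,0,-0.5],0]
    - [1,[0,0,-0.6],0]
    - [1,[-0.3,-0.7,0],0]
    - [1,[-0.43,-0.93,0],0]
    - [1,[-0.43,-0.93,0],0]
    - [1,[-0.43,-0.93,0],0]
    - [1,[-0.43,-0.93,0],0]
    - [1,[0,0,0],0]

```text
clock: 15.2
eef_pos: [0.4551, -0.0187, 0.1217]
tcp_rot: [-0.633, -3.065, -0.01]
force: [0.3, 0.5, -1.6]
grip_width: 0.023
gripper_force: 30.7
```

```bash
python3 go.py .4554 -.0179 .079 157
```

```text
t 15.2 pos [ 0.4551 -0.0187  0.1217] yaw 156.7 tilt 0.78 w 0.023 gf 30.7 F [ 0.3  0.5 -1.6]
shift units now-axes [-0.01  0.02  1.07] | final-yaw axes [0.   0.02 1.07] turn -0.07
toolz [-0.0107  0.0085 -0.9999] q [-0.21  0.27 -0.5   0.82  0.01  0.2 ]
```

Request:
arm_command:
  rows:
    - [1,[0,0.02,0.3],0]
    - [1,[0,0,0.3],0]
    - [1,[0,0,0.25],0]
    - [1,[0,0,0.12],0]
    - [1,[0,0,0.06],0]
    - [1,[0,0,0.04],0]
    - [1,[0,0,0.02],0]
    - [1,[0,0,0],0]

```text
clock: 16.2
eef_pos: [0.4548, -0.0154, 0.078]
tcp_rot: [-0.628, -3.065, -0.01]
force: [-0.0, 0.8, -1.9]
grip_width: 0.0234
gripper_force: 30.7
```

```bash
python3 go.py .4554 -.0179 .079 157
```

```text
t 16.2 pos [ 0.4548 -0.0154  0.078 ] yaw 156.9 tilt 0.82 w 0.0234 gf 30.7 F [-0.   0.8 -1.9]
shift units now-axes [-0.04 -0.05 -0.03] | final-yaw axes [-0.04 -0.05 -0.02] turn -0.03
toolz [-0.011   0.0091 -0.9999] q [-0.2   0.33 -0.56  0.7   0.01  0.2 ]
```

Request:
arm_command:
  rows:
    - [1,[0,-0.02,0.03],0]
    - [1,[0,0,0.03],0]
    - [1,[0,0,0],0]
    - [0.7,[0,0,0],0]
    - [0.65,[0,0,0],0]
    - [0.6,[0,0,0],0]
    - [0.5,[0,0,0],0]
    - [0.3,[0,0,0],0]

```text
clock: 17.2
eef_pos: [0.4543, -0.0161, 0.0755]
tcp_rot: [-0.628, -3.065, -0.01]
force: [0.3, 0.1, -0.4]
grip_width: 0.0592
gripper_force: 0.0
```

Request:
arm_command:
  rows:
    - [0,[0,0,0],0]
    - [0,[0,0,0],0]
    - [0,[0,0,-0.5],0]
    - [0,[0,0,-0.9],0]
    - [0,[0,0,-0.9],0]
    - [0,[0,0,-0.5],0]
    - [0,[0,0,0],0]
    - [0,[0,0,0],0]

```text
clock: 18.2
eef_pos: [0.4551, -0.017, 0.1866]
tcp_rot: [-0.627, -3.064, -0.01]
force: [-0.1, -0.2, 0.1]
grip_width: 0.0853
gripper_force: 0.0
```

```bash
python3 go.py .4256 -.165 .083 157;  python3 - <<'E'
from h import *
a=cv2.resize(viewer.camera('scene')[100:380,200:500,::-1],None,fx=2,fy=2)
cv2.imwrite('pics/s2.png',a)
E
```

```text
t 18.2 pos [ 0.4551 -0.017   0.1866] yaw 156.9 tilt 0.88 w 0.0853 gf 0.0 F [-0.1 -0.2  0.1]
shift units now-axes [-0.82 -3.7   2.57] | final-yaw axes [-0.77 -3.69  2.59] turn -0.03
toolz [-0.0123  0.0093 -0.9999] q [-0.2   0.2  -0.39  0.99  0.01  0.2 ]
```

View pics/s2.png

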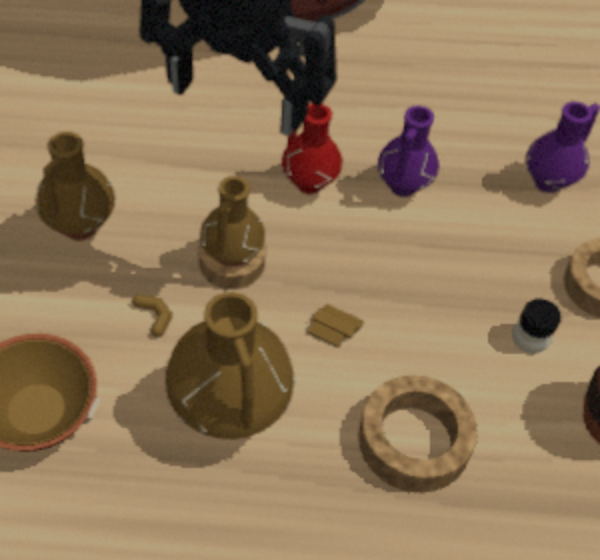

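The tiny jug sits upright in its ring (crop pixel 233,240). The small jug is next.

Request:
arm_command:
  rows:
    - [0,[-0.2,-0.9,0],0]
    - [0,[-0.2,-0.93,0],0]
    - [0,[-0.2,-0.93,0],0]
    - [0,[-0.2,-0.93,0],0]
    - [0,[0,0,0.4],0]
    - [0,[0,0,0.4],0]
    - [0,[0,0,0.2],0]
    - [0,[0,0,0],0]

```text
clock: 19.25
eef_pos: [0.426, -0.1646, 0.1457]
tcp_rot: [-0.627, -3.063, -0.011]
force: [0.0, -1.2, 0.0]
grip_width: 0.0854
gripper_force: 0.0
```

```bash
python3 go.py .4256 -.165 .083 157
```

```text
t 19.25 pos [ 0.426  -0.1646  0.1457] yaw 156.9 tilt 0.93 w 0.0854 gf 0.0 F [ 0.  -1.2  0. ]
shift units now-axes [-0.02 -0.02  1.57] | final-yaw axes [ 0.   -0.01  1.57] turn -0.03
toolz [-0.0128  0.01   -0.9999] q [-0.53  0.25 -0.45  0.89  0.   -0.13]
```

Request:
arm_command:
  rows:
    - [0,[0,0,0.5],0]
    - [0,[0,0,0.5],0]
    - [0,[0,0,0.4],0]
    - [0,[0,0,0.17],0]
    - [0,[0,0,0],0]
    - [0.4,[0,0,0],0]
    - [0.5,[0,0,0],0]
    - [0.6,[0,0,0],0]

```text
clock: 20.25
eef_pos: [0.426, -0.1646, 0.084]
tcp_rot: [-0.628, -3.066, -0.01]
force: [0.4, 0.0, -0.0]
grip_width: 0.0348
gripper_force: 0.0
```

Request:
arm_command:
  rows:
    - [0.8,[0,0,0],0]
    - [0.9,[0,0,0],0]
    - [1,[0,0,0],0]
    - [1,[0,0,0],0]
    - [1,[0,0,0],0]
    - [1,[0,0,-0.2],0]
    - [1,[0,0,-0.5],0]
    - [1,[0,0,-0.8],0]
  squeeze: 35

```text
clock: 21.25
eef_pos: [0.4256, -0.1646, 0.1438]
tcp_rot: [-0.627, -3.063, -0.011]
force: [0.7, 0.3, -1.0]
grip_width: 0.027
gripper_force: 34.6
```

```bash
python3 go.py .455 .326 .22 157
```

```text
t 21.25 pos [ 0.4256 -0.1646  0.1438] yaw 156.9 tilt 0.96 w 0.027 gf 34.6 F [ 0.7  0.3 -1. ]
shift units now-axes [ 4.17 11.57 -1.79] | final-yaw axes [ 4.11 11.58 -1.9 ] turn -0.03
toolz [-0.0134  0.0101 -0.9999] q [-0.53  0.25 -0.46  0.88  0.   -0.13]
```

Request:
arm_command:
  rows:
    - [1,[0,0,-0.9],0]
    - [1,[0,0,-0.9],0]
    - [1,[0.34,0.95,0],0]
    - [1,[0.34,0.95,0],0]
    - [1,[0.34,0.95,0],0]
    - [1,[0.34,0.95,0],0]
    - [1,[0.34,0.95,0],0]
    - [1,[0.34,0.95,0],0]

```text
clock: 22.25
eef_pos: [0.4416, 0.0773, 0.2179]
tcp_rot: [-0.628, -3.065, -0.01]
force: [0.3, 0.4, -2.6]
grip_width: 0.0271
gripper_force: 34.7
```

Request:
arm_command:
  rows:
    - [1,[0.34,0.95,0],0]
    - [1,[0.34,0.95,0],0]
    - [1,[0.34,0.95,0],0]
    - [1,[0.34,0.95,0],0]
    - [1,[0.34,0.95,0.2],0]
    - [1,[0.33,0.95,0.5],0]
    - [1,[0,0,0.8],0]
    - [1,[0,0,0],0]

```text
clock: 23.25
eef_pos: [0.4542, 0.3175, 0.1578]
tcp_rot: [-0.626, -3.062, -0.005]
force: [0.3, 0.3, -0.2]
grip_width: 0.0275
gripper_force: 35.0
```

```bash
python3 go.py .455 .326 .095 157
```

```text
t 23.25 pos [0.4542 0.3175 0.1578] yaw 156.9 tilt 0.98 w 0.0275 gf 35.0 F [ 0.3  0.3 -0.2]
shift units now-axes [0.04 0.2  1.57] | final-yaw axes [0.07 0.2  1.57] turn -0.02
toolz [-0.0158  0.0065 -0.9999] q [ 0.47  0.4  -0.19  0.99  0.01  0.87]
```

Request:
arm_command:
  rows:
    - [1,[0.04,0.2,0.4],0]
    - [1,[0,0,0.45],0]
    - [1,[0,0,0.4],0]
    - [1,[0,0,0.2],0]
    - [1,[0,0,0.1],0]
    - [1,[0,0,0.04],0]
    - [1,[0,0,0],0]
    - [1,[0,0,0],0]

```text
clock: 24.25
eef_pos: [0.4574, 0.3268, 0.0965]
tcp_rot: [-0.628, -3.066, -0.011]
force: [0.4, 0.1, -2.4]
grip_width: 0.0269
gripper_force: 35.1
```

```bash
python3 go.py .455 .326 .0928 157
```

```text
t 24.25 pos [0.4574 0.3268 0.0965] yaw 156.9 tilt 0.82 w 0.0269 gf 35.1 F [ 0.4  0.1 -2.4]
shift units now-axes [ 0.05 -0.04  0.09] | final-yaw axes [ 0.05 -0.04  0.09] turn -0.03
toolz [-0.0107  0.0094 -0.9999] q [ 0.48  0.47 -0.26  0.85  0.01  0.89]
```

Request:
arm_command:
  rows:
    - [1,[0.04,-0.03,0.05],0]
    - [1,[0,0,0.05],0]
    - [1,[0,0,0.03],0]
    - [1,[0,0,0],0]
    - [0.68,[0,0,0],0]
    - [0.62,[0,0,0],0]
    - [0.55,[0,0,0],0]
    - [0.3,[0,0,0],0]

```text
clock: 25.25
eef_pos: [0.4551, 0.3264, 0.0909]
tcp_rot: [-0.628, -3.065, -0.01]
force: [-0.2, 0.3, 0.2]
grip_width: 0.0554
gripper_force: 0.0
```

Request:
arm_command:
  rows:
    - [0,[0,0,0],0]
    - [0,[0,0,0],0]
    - [0,[0,0,-0.5],0]
    - [0,[0,0,-0.9],0]
    - [0,[0,0,-0.9],0]
    - [0,[0,0,-0.9],0]
    - [0,[0,0,-0.4],0]
    - [0,[0,0,0],0]

```text
clock: 26.25
eef_pos: [0.4574, 0.3253, 0.236]
tcp_rot: [-0.628, -3.067, -0.013]
force: [-0.9, 0.2, -0.1]
grip_width: 0.0852
gripper_force: 0.0
```

```bash
python3 go.py .612 -.0085 .22 203;  python3 - <<'E'
from h import *
a=cv2.resize(viewer.camera('scene')[140:340,380:620,::-1],None,fx=2,fy=2)
cv2.imwrite('pics/s3.png',a)
E
```

```text
t 26.25 pos [0.4574 0.3253 0.236 ] yaw 156.9 tilt 0.78 w 0.0852 gf 0.0 F [-0.9  0.2 -0.1]
shift units now-axes [-6.84 -6.16  0.28] | final-yaw axes [-0.3  -9.19  0.4 ] turn -9.23
toolz [-0.0091  0.0102 -0.9999] q [ 0.48  0.36 -0.04  1.17  0.01  0.88]
```

View pics/s3.png

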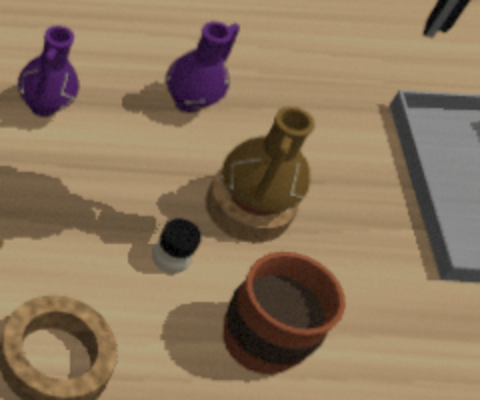

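```bash
python3 - <<'E'
from h import *
c=viewer.get_calibration('scene')
K=np.array([[c['fx'],0,c['cx']],[0,c['fy'],c['cy']],[0,0,1]])
p=cv2.projectPoints(np.array([[.455,.326,.126],[.455,.326,.045],[.455,.326,.0125]]),cv2.Rodrigues(c['R'])[0],c['t'],K,c['D'])[0].reshape(-1,2)
print((p-[380,140])*2)
E
```

```text
[[295.73832608 116.96822099]
 [262.28264104 176.68374672]
 [250.28928151 198.15658102]]
```

The small jug's mouth is at crop pixel (293,121), against (296,117) expected for an upright, seated jug. It is seated. Next is the large jug.

Request:
arm_command:
  rows:
    - [0,[-0.71,-0.64,0],-1]
    - [0,[-0.65,-0.69,0],-1]
    - [0,[-0.58,-0.75,0],-1]
    - [0,[-0.52,-0.8,0],-1]
    - [0,[-0.45,-0.84,0],-1]
    - [0,[-0.37,-0.87,0],-1]
    - [0,[-0.29,-0.9,0],-1]
    - [0,[-0.21,-0.93,0],-1]

```text
clock: 27.3
eef_pos: [0.5842, 0.0479, 0.2295]
tcp_rot: [0.463, -3.095, -0.017]
force: [-0.4, 0.4, 0.1]
grip_width: 0.0855
gripper_force: 0.0
```

Request:
arm_command:
  rows:
    - [0,[-0.13,-0.94,0],-1]
    - [0,[-0.06,-0.5,0],-0.2]
    - [0,[0,0,0.4],0]
    - [0,[0,0,0.1],0]
    - [0,[0,0,0],0]
    - [0,[0,0,0],0]
    - [0,[0,0,0],0]
    - [0,[0,0,0],0]

```text
clock: 28.3
eef_pos: [0.6099, -0.0029, 0.2106]
tcp_rot: [0.621, -3.071, -0.017]
force: [0.1, 0.0, -0.7]
grip_width: 0.0856
gripper_force: 0.0
```

```bash
python3 go.py .612 -.0085 .115 203;  python3 - <<'E'
from h import *
im=viewer.camera('wrist'); c=viewer.get_calibration('wrist'); cv2.imwrite('pics/w2.png',im[:,:,::-1])
K=np.array([[c['fx'],0,c['cx']],[0,c['fy'],c['cy']],[0,0,1]])
print(cv2.projectPoints(np.array([[.612,-.0085,.152],[.612,-.0085,.052]]),cv2.Rodrigues(c['R'])[0],c['t'],K,c['D'])[0])
E
```

```text
t 28.3 pos [ 0.6099 -0.0029  0.2106] yaw -157.1 tilt 0.8 w 0.0856 gf 0.0 F [ 0.1  0.  -0.7]
shift units now-axes [-0.01 -0.18  2.39] | final-yaw axes [ 0.01 -0.15  2.39] turn -72.03
toolz [-0.0107  0.009  -0.9999] q [-0.13  0.47  0.07  1.18  0.01 -0.53]
[[[305.42812948 258.50045672]]

 [[307.70795374 217.7096927 ]]]
```

View pics/w2.png

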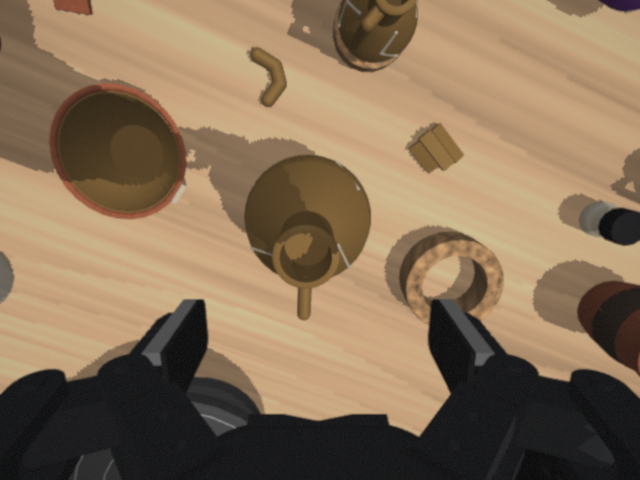

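The large jug's mouth is at (305,257), as predicted, and the handle lies square to the jaw line. Descending.

Request:
arm_command:
  rows:
    - [0,[0,-0.16,0.5],0]
    - [0,[0,0,0.6],0]
    - [0,[0,0,0.6],0]
    - [0,[0,0,0.5],0]
    - [0,[0,0,0.19],0]
    - [0,[0,0,0],0]
    - [0.3,[0,0,0],0]
    - [0.5,[0,0,0],0]

```text
clock: 29.35
eef_pos: [0.6117, -0.0081, 0.1154]
tcp_rot: [0.621, -3.071, -0.017]
force: [0.5, -0.0, 0.1]
grip_width: 0.052
gripper_force: 0.0
```

Request:
arm_command:
  rows:
    - [0.7,[0,0,0],0]
    - [0.9,[0,0,0],0]
    - [1,[0,0,0],0]
    - [1,[0,0,0],0]
    - [1,[0,0,0],0]
    - [1,[0,0,-0.2],0]
    - [1,[0,0,-0.5],0]
    - [1,[0,0,-0.8],0]
  squeeze: 50

```text
clock: 30.35
eef_pos: [0.6105, -0.0083, 0.174]
tcp_rot: [0.62, -3.067, -0.02]
force: [0.3, -0.6, -3.8]
grip_width: 0.0353
gripper_force: 50.4
```

```bash
python3 go.py .426 -.33 .22 203
```

```text
t 30.35 pos [ 0.6105 -0.0083  0.174 ] yaw -157.1 tilt 1.02 w 0.0353 gf 50.4 F [ 0.3 -0.6 -3.8]
shift units now-axes [ 7.39 -5.6  -1.16] | final-yaw axes [ 7.39 -5.6  -1.15] turn -72.03
toolz [-0.0149  0.0098 -0.9998] q [-0.14  0.5   0.01  1.1   0.01 -0.54]
```

Request:
arm_command:
  rows:
    - [1,[0,0,-0.9],0]
    - [1,[0.6,-0.45,0],0]
    - [1,[0.85,-0.65,0],0]
    - [1,[0.85,-0.65,0],0]
    - [1,[0.85,-0.65,0],0]
    - [1,[0.85,-0.65,0],0]
    - [1,[0.85,-0.65,0],0]
    - [1,[0.85,-0.65,0],0]

```text
clock: 31.35
eef_pos: [0.4686, -0.2585, 0.2098]
tcp_rot: [0.621, -3.07, -0.019]
force: [0.7, 0.5, -3.6]
grip_width: 0.035
gripper_force: 50.5
```

Request:
arm_command:
  rows:
    - [1,[0.85,-0.65,0],0]
    - [1,[0.7,-0.5,0.2],0]
    - [1,[0,0,0.4],0]
    - [1,[0,0,0.2],0]
    - [1,[0,0,0],0]
    - [1,[0,0,0],0]
    - [1,[0,0,0],0]
    - [1,[0,0,0],0]

```text
clock: 32.35
eef_pos: [0.4303, -0.3239, 0.1781]
tcp_rot: [0.621, -3.07, -0.017]
force: [0.6, -0.3, -5.0]
grip_width: 0.035
gripper_force: 50.8
```

```bash
python3 go.py .426 -.33 .1245 203
```

```text
t 32.35 pos [ 0.4303 -0.3239  0.1781] yaw -157.1 tilt 0.8 w 0.035 gf 50.8 F [ 0.6 -0.3 -5. ]
shift units now-axes [ 0.15 -0.11  1.34] | final-yaw axes [ 0.16 -0.1   1.34] turn -72.03
toolz [-0.0109  0.0087 -0.9999] q [-0.78  0.36 -0.19  1.03 -0.   -1.18]
```

Request:
arm_command:
  rows:
    - [1,[0.15,-0.11,0.3],0]
    - [1,[0,0,0.4],0]
    - [1,[0,0,0.3],0]
    - [1,[0,0,0.2],0]
    - [1,[0,0,0.08],0]
    - [1,[0,0,0.03],0]
    - [1,[0,0,0],0]
    - [1,[0,0,0],0]

```text
clock: 33.35
eef_pos: [0.4259, -0.33, 0.1257]
tcp_rot: [0.621, -3.071, -0.017]
force: [-0.4, -0.7, -4.3]
grip_width: 0.0347
gripper_force: 50.8
```

```bash
python3 go.py .426 -.33 .1245 203
```

```text
t 33.35 pos [ 0.4259 -0.33    0.1257] yaw -157.1 tilt 0.79 w 0.0347 gf 50.8 F [-0.4 -0.7 -4.3]
shift units now-axes [-0.   -0.    0.03] | final-yaw axes [-0.   -0.    0.03] turn -72.03
toolz [-0.0108  0.0086 -0.9999] q [-0.79  0.41 -0.27  0.9  -0.   -1.19]
```

Request:
arm_command:
  rows:
    - [1,[0,0,0.03],0]
    - [1,[0,0,0.03],0]
    - [1,[0,0,0.02],0]
    - [1,[0,0,0],0]
    - [0.58,[0,0,0],0]
    - [0.52,[0,0,0],0]
    - [0.4,[0,0,0],0]
    - [0.2,[0,0,0],0]

```text
clock: 34.35
eef_pos: [0.4256, -0.3298, 0.1221]
tcp_rot: [0.621, -3.07, -0.018]
force: [-0.5, 0.9, 0.4]
grip_width: 0.0677
gripper_force: 0.0
```

Request:
arm_command:
  rows:
    - [0,[0,0,0],0]
    - [0,[0,0,0],0]
    - [0,[0,0,-0.5],0]
    - [0,[0,0,-0.9],0]
    - [0,[0,0,-0.9],0]
    - [0,[0,0,-0.2],0]
    - [0,[0,0,0],1]
    - [0,[0,0,0],1]

```text
clock: 35.35
eef_pos: [0.4265, -0.3305, 0.2215]
tcp_rot: [0.346, -3.112, -0.017]
force: [-0.0, -0.1, 0.0]
grip_width: 0.0856
gripper_force: 0.0
```

```bash
python3 go.py .587 -.313 .2 190;  python3 - <<'E'
from h import *
a=cv2.resize(viewer.camera('scene')[120:330,60:280,::-1],None,fx=2,fy=2)
cv2.imwrite('pics/s4.png',a)
c=viewer.get_calibration('scene')
K=np.array([[c['fx'],0,c['cx']],[0,c['fy'],c['cy']],[0,0,1]])
p=cv2.projectPoints(np.array([[.426,-.33,.161],[.426,-.33,.061],[.426,-.33,.018]]),cv2.Rodrigues(c['R'])[0],c['t'],K,c['D'])[0].reshape(-1,2)
print((p-[60,120])*2)
E
```

```text
t 35.35 pos [ 0.4265 -0.3305  0.2215] yaw -167.3 tilt 0.88 w 0.0856 gf 0.0 F [-0.  -0.1  0. ]
shift units now-axes [-4.01 -0.46  0.49] | final-yaw axes [-4.03 -0.27  0.54] turn -71.46
toolz [-0.0119  0.0097 -0.9999] q [-0.79  0.34 -0.11  1.13 -0.   -1.02]
[[135.70458818  50.77566595]
 [168.91138099 132.0437594 ]
 [181.33205019 162.5640346 ]]
```

View pics/s4.png

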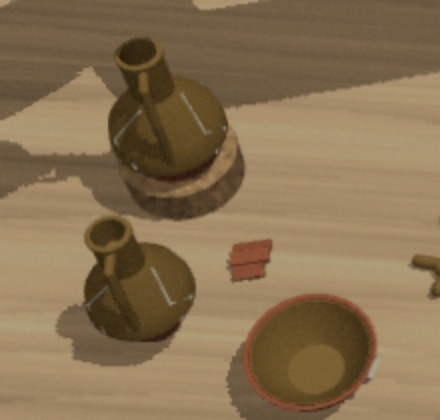

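The large jug is seated: mouth at (139,52), expected (136,51). Now the middle jug.

Request:
arm_command:
  rows:
    - [0,[-0.8,-0.1,0],0]
    - [0,[-0.8,-0.1,0],0]
    - [0,[-0.8,-0.1,0],0]
    - [0,[-0.8,-0.1,0.3],0]
    - [0,[-0.8,-0.06,0.3],0]
    - [0,[0,0,0.3],0.5]
    - [0,[0,0,0],0]
    - [0,[0,0,0],0]

```text
clock: 36.4
eef_pos: [0.5862, -0.3129, 0.1847]
tcp_rot: [0.284, -3.118, -0.016]
force: [-0.0, -0.1, 0.2]
grip_width: 0.0855
gripper_force: 0.0
```

```bash
python3 go.py .587 -.313 .098 190;  python3 - <<'E'
from h import *
im=viewer.camera('wrist'); c=viewer.get_calibration('wrist'); cv2.imwrite('pics/w3.png',im[:,:,::-1])
K=np.array([[c['fx'],0,c['cx']],[0,c['fy'],c['cy']],[0,0,1]])
print(cv2.projectPoints(np.array([[.587,-.313,.134],[.587,-.313,.043]]),cv2.Rodrigues(c['R'])[0],c['t'],K,c['D'])[0])
E
```

```text
t 36.4 pos [ 0.5862 -0.3129  0.1847] yaw -169.6 tilt 0.84 w 0.0855 gf 0.0 F [-0.  -0.1  0.2]
shift units now-axes [-0.04 -0.03  2.17] | final-yaw axes [-0.02 -0.01  2.17] turn -71.92
toolz [-0.0114  0.0091 -0.9999] q [-0.6   0.6   0.21  1.2   0.   -0.78]
[[[316.40499176 264.80204118]]

 [[315.59930632 224.14257236]]]
```

View pics/w3.png

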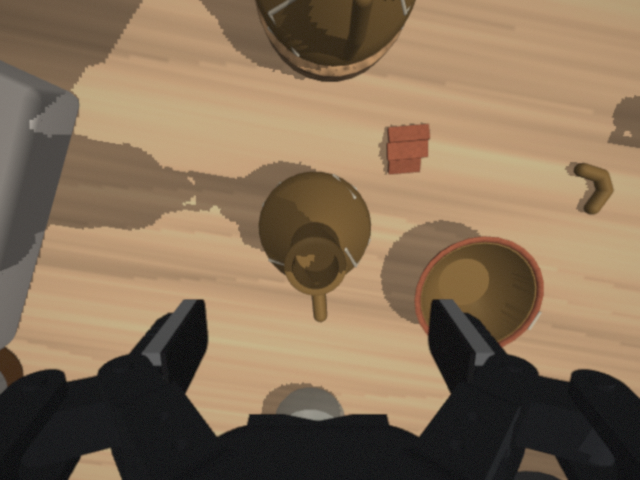

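The mouth is at (316,264), as predicted, and the handle is square to the jaws. Descending.

Request:
arm_command:
  rows:
    - [0,[0,0,0.5],0]
    - [0,[0,0,0.6],0]
    - [0,[0,0,0.6],0]
    - [0,[0,0,0.35],0]
    - [0,[0,0,0.1],0]
    - [0,[0,0,0],0]
    - [0.3,[0,0,0],0]
    - [0.5,[0,0,0],0]

```text
clock: 37.45
eef_pos: [0.5858, -0.3122, 0.0992]
tcp_rot: [0.283, -3.119, -0.015]
force: [-0.7, 0.2, 0.4]
grip_width: 0.0515
gripper_force: 0.0
```

Request:
arm_command:
  rows:
    - [0.7,[0,0,0],0]
    - [0.9,[0,0,0],0]
    - [1,[0,0,0],0]
    - [1,[0,0,0],0]
    - [1,[0,0,0],0]
    - [1,[0,0,-0.2],0]
    - [1,[0,0,-0.5],0]
    - [1,[0,0,-0.9],0]
  squeeze: 45

```text
clock: 38.45
eef_pos: [0.5848, -0.3114, 0.1615]
tcp_rot: [0.282, -3.115, -0.021]
force: [0.7, -0.5, -1.7]
grip_width: 0.031
gripper_force: 44.7
```

```bash
python3 go.py .6266 .1465 .2 190
```

```text
t 38.45 pos [ 0.5848 -0.3114  0.1615] yaw -169.6 tilt 1.1 w 0.031 gf 44.7 F [ 0.7 -0.5 -1.7]
shift units now-axes [-3.07 11.09 -0.84] | final-yaw axes [-3.02 11.09 -0.96] turn -71.93
toolz [-0.015   0.0121 -0.9998] q [-0.6   0.61  0.17  1.15  0.   -0.78]
```

Request:
arm_command:
  rows:
    - [1,[0,0,-0.5],0]
    - [1,[-0.15,0.6,-0.3],0]
    - [1,[-0.26,0.95,0],0]
    - [1,[-0.26,0.95,0],0]
    - [1,[-0.26,0.95,0],0]
    - [1,[-0.26,0.95,0],0]
    - [1,[-0.26,0.95,0],0]
    - [1,[-0.26,0.95,0],0]

```text
clock: 39.45
eef_pos: [0.6075, -0.0499, 0.1961]
tcp_rot: [0.284, -3.117, -0.018]
force: [0.6, 0.5, -2.7]
grip_width: 0.031
gripper_force: 44.9
```

Request:
arm_command:
  rows:
    - [1,[-0.26,0.95,0],0]
    - [1,[-0.26,0.95,0],0]
    - [1,[-0.26,0.95,0],0]
    - [1,[-0.26,0.95,0],0]
    - [1,[-0.25,0.9,0.2],0]
    - [1,[0,0,0.3],0]
    - [1,[0,0,0],0]
    - [1,[0,0,0],0]

```text
clock: 40.45
eef_pos: [0.625, 0.1411, 0.1783]
tcp_rot: [0.281, -3.118, -0.016]
force: [0.2, -0.3, -2.1]
grip_width: 0.0309
gripper_force: 45.0
```

```bash
python3 go.py .6266 .1465 .1082 190
```

```text
t 40.45 pos [0.625  0.1411 0.1783] yaw -169.7 tilt 0.85 w 0.0309 gf 45.0 F [ 0.2 -0.3 -2.1]
shift units now-axes [-0.08  0.11  1.75] | final-yaw axes [-0.06  0.13  1.75] turn -71.94
toolz [-0.0119  0.0089 -0.9999] q [ 0.1   0.55  0.11  1.14  0.01 -0.08]
```

Request:
arm_command:
  rows:
    - [1,[-0.07,0.12,0.3],0]
    - [1,[0,0,0.5],0]
    - [1,[0,0,0.45],0]
    - [1,[0,0,0.25],0]
    - [1,[0,0,0.12],0]
    - [1,[0,0,0.05],0]
    - [1,[0,0,0.03],0]
    - [1,[0,0,0],0]

```text
clock: 41.45
eef_pos: [0.6267, 0.1476, 0.1106]
tcp_rot: [0.283, -3.119, -0.016]
force: [-0.5, 0.4, -1.2]
grip_width: 0.0311
gripper_force: 45.1
```

```bash
python3 go.py .6266 .1465 .1082 190
```

```text
t 41.45 pos [0.6267 0.1476 0.1106] yaw -169.6 tilt 0.8 w 0.0311 gf 45.1 F [-0.5  0.4 -1.2]
shift units now-axes [ 0.01 -0.03  0.06] | final-yaw axes [ 0.01 -0.03  0.06] turn -71.93
toolz [-0.0106  0.0091 -0.9999] q [ 0.11  0.6   0.02  0.99  0.01 -0.07]
```

Request:
arm_command:
  rows:
    - [1,[0,-0.02,0.04],0]
    - [1,[0,0,0.04],0]
    - [1,[0,0,0.03],0]
    - [1,[0,0,0],0]
    - [0.62,[0,0,0],0]
    - [0.56,[0,0,0],0]
    - [0.45,[0,0,0],0]
    - [0.2,[0,0,0],0]

```text
clock: 42.45
eef_pos: [0.6266, 0.1468, 0.1057]
tcp_rot: [0.282, -3.118, -0.016]
force: [-0.4, 0.2, -0.7]
grip_width: 0.0633
gripper_force: 0.0
```

Request:
arm_command:
  rows:
    - [0,[0,0,0],0]
    - [0,[0,0,0],0]
    - [0,[0,0,-0.5],0]
    - [0,[0,0,-0.9],0]
    - [0,[0,0,-0.9],0]
    - [0,[0,0,-0.9],0]
    - [0,[0,0,-0.5],0]
    - [0,[0,0,0],0]

```text
clock: 43.45
eef_pos: [0.6291, 0.1456, 0.2553]
tcp_rot: [0.283, -3.121, -0.016]
force: [-0.7, 0.1, 0.1]
grip_width: 0.0856
gripper_force: 0.0
```

```bash
python3 - <<'E'
from h import *
a=viewer.camera('scene')[:,:,::-1]
c=viewer.get_calibration('scene')
K=np.array([[c['fx'],0,c['cx']],[0,c['fy'],c['cy']],[0,0,1]])
p=cv2.projectPoints(np.array([[.6266,.1465,.143],[.4554,-.0179,.109],[.455,.326,.126],[.426,-.33,.161]]),cv2.Rodrigues(c['R'])[0],c['t'],K,c['D'])[0].reshape(-1,2)
print(p.round(1)); cv2.imwrite('pics/s5.png',cv2.resize(a[80:380,70:570],None,fx=1.6,fy=1.6)); print(((p-[70,80])*1.6).round())
E
```

```text
[[422.9 275.7]
 [315.8 192.3]
 [527.9 198.5]
 [127.9 145.4]]
[[565. 313.]
 [393. 180.]
 [733. 190.]
 [ 93. 105.]]
```

View pics/s5.png

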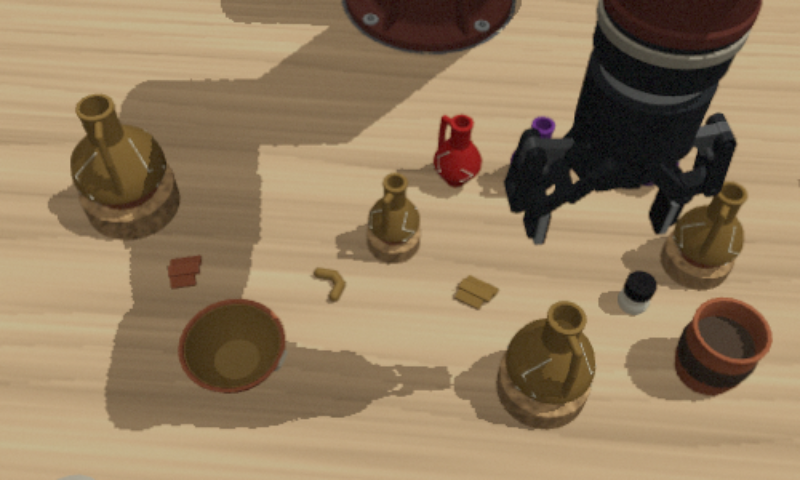

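All four jugs stand upright in their rings. Mouths are at (566,318), (394,183), (733,194) and (96,106), each within about 3 camera pixels of the predictions. The bowl and beaker are untouched and the gripper is clear, so I'm handing in.

```bash
python3 -c "
from cell import job
print(job.finish_job())"
```

```text
the job is handed in; nothing more can be done
None
```

The job is handed in at about 43 s of the 96 s allowed: the last picture shows all four jugs upright and released in the rings of their size, with the bowl and beaker where they stood, but the hand-in returned no verdict.

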